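Release the centrifuge lid latch with the square key

ROBOT

A 7-joint arm with a two-finger parallel gripper is mounted at the origin on the work surface. World frame = base frame: x ahead of the robot, y to its left, z up, the work surface at z = 0. Lengths are in m, angles in degrees, forces in N, time in s.
With the tool pointing down it reaches from about 0.425 to 0.925 m from the base axis. Payload 6.8 kg.
Tool frame: the origin (TCP) lies between the finger pads; the fingertips stand 25 mm ahead of it and the grasp point (between the pads) lies 6 mm ahead of it; y points along the fingers, x is the direction in which the jaws open and shut, and the axes are right-handed (so a half turn about y gives the same grasp; the last joint's range is limited). The gripper opens to 88 mm and grips with 3 to 60 N. Pads are 20 mm wide; open, the fingers measure 115 mm over their backs; the gripper's body (75 mm by 178 mm) begins 61 mm behind the grasp point.
Start: joints at [61.301, 27.33, 1.283, 89.118, -0.659, 63.558, -4.761], TCP at [0.258, -0.624, 0.224] pointing down, gripper open.
Joint ranges: [-169.35, 169.35], [-19.33, 120.38], [-80.79, 83.38], [13.8, 139.57], [-78.32, 258.32], [9.67, 109.79], [-169.56, 169.56]. Speed limits (degrees/s): [136.94, 136.94, 180, 180, 180, 180, 180].

INTERFACE

Orientations are given as a 3x3 rotation matrix whose columns are the frame's x, y, z axes.
In Python, from rig import env, viewer, trace gives the robot as it stands. Calls block until the motion is done:
- env.move_to(position, orientation): joint-space move of the TCP to a pose.
- env.move_l(position, v=0.15, attitude=None): straight line of the TCP; attitude=None keeps the orientation; v is the mean speed in m/s.
- env.move_joints(angles): joint-space move.
- env.release() and env.grab(effort=None): open the fingers fully, or close them until they stop; effort is the grip in N (None keeps the last).
- env.dwell(seconds).
- env.ik(position, orientation): joint angles nearest the present ones, or None.
- env.sense(): the state.
- viewer.get_image(name): name is "side" or "top" or "wrist"; returns (picture, depth): 480x640x3 uint8, blue, green, red; 480x640 float32, m along the optical axis (not along the pixel's ray), 0 where there is no reading.
- viewer.camera_info(name): a dict with "fovy" (degrees; the focal length in pixels is half the picture's height over the tangent of half this angle, whatever the lens; pixels are square), "cx", "cy" (the principal point, pixels), "rvec" (rotation vector, rad) and "tvec" (3), from world to camera coordinates, as OpenCV has them; the wrist camera has in their place "mount" (4x4, takes a point from camera to tool coordinates, whose origin is the TCP and whose axes are the tool frame's). Camera axes: x right, y down, z forward; pixel columns grow to the right and rows downward; lengths in m; the calibration is good to about 2 mm. A picture is of the moment at which its call begins: read the wrist's pose just before it. camera_info takes no time and is no camera call.
A pose or a line that the arm cannot do raises env.PlanningError and nothing moves.
- env.job_done(): hands the job in, once; it reports no verdict.
Trained networks look in the newest picture that a camera, given by its name, has taken for a name from the list of things; names that differ only in an ending like _2 or _b are one class to them, and where a whole thing is asked for, a point or a joint stands for the part that bears it (a point fixed in the world has none). Each returns a list of dicts, best first, with "conf" (0 to 1); they miss things now and then, are a little off and sometimes report something else, mostly with a low value. They report only what shows in the picture. A call takes as long as a camera call. They do not tell look-alikes from the thing itself.
- trace(query, camera): "pixels" (480x640 bool, what is visible of it) and "box" ([centre column, centre row, width, height] in pixels, round what is visible of it).
The state is a dict: "t": time; "q": joint angles; "dq": joint speeds; "joint_efforts": joint torques, N m; "tool_pos": TCP position; "orientation": TCP orientation; "wrist_force": force on the tool from outside, world axes, zero at the start; "torque": the same for the moment, N m; "gripper_width": finger opening in m.
Only numpy, scipy, OpenCV 4.12 (cv2) and the standard library are available. Lean on these libraries where they do the work, as an engineer would, in place of code of your own. Each camera call takes 0.05 s, during which the arm holds its last target.

TASK

The centrifuge lost power and its lid latch has to be released by hand. Lift the square-ended key up and off its hook on the tool rack, push it fully home in the square socket recessed in the centrifuge's sloping front, then turn it clockwise (as you face the socket) as far as it goes. Leave the key standing in the socket, and leave everything else where it is.

Things in the scene. Friction and masses are not known exactly. Their poses are not given: they have to be found in the camera images.
- square_key: The steel key to use, 132 mm long, about 0.15 kg, hanging upright on one of the three hooks (which one varies). Origin: centre of the lower end of its square bit; z runs up the shaft. Bit 14 x 14 mm, 34 mm long, sides along x and y; then a round stem 14 mm thick up to z = 80 mm; then a loop handle from z = 80 to 132 mm (see key_handle).
- key_handle (a point): Centre of the key's rectangular loop handle, 106 mm above the key's origin, axes as the key's. Loop outside 50 mm wide (y), 52 mm high (z), 12 mm thick (x); bars 8 mm, so the opening is 34 mm wide, 36 mm high. The hook passes through it along x and the top bar rests on the hook.
- disc_tool: Bystander hanging on another hook: same loop handle (at 62 to 114 mm), round stem, ending below in a round disc 38 mm across and 12 mm thick. Origin: centre of its lower end face, z up.
- blade_tool: Bystander hanging on another hook: same loop handle (at 100 to 152 mm), round stem, ending below in a flat blade 34 mm wide, 4 mm thick, 65 mm long. Origin: centre of its lower edge, z up.
- tool_rack: Fixed steel rack, about facing the robot with its -x side. Base 100 x 260 x 10 mm, end posts, and a crossbar along y (front face at x = 0, top 217 mm high). Three hooks stick out to -x at y = -100, 0, +100 mm (see hook_middle). Origin: centre of the base's underside, z up.
- hook_middle (a point): On top of the middle hook, 35 mm out from the crossbar, 215 mm high, axes as the rack's. Each hook is a flat strap 14 mm wide, 4 mm thick, 64 mm long, its last 4 mm turned up 12 mm above the strap. The key comes off by lifting it 13 to 31 mm (20 is good), then drawing it 45 mm or more to the rack's -x; only then higher.
- centrifuge: Fixed white benchtop centrifuge, 360 mm deep (x), 260 mm wide (y), 240 mm high. Its front (-x side, about facing the robot) is a console sloping 30 degrees, from 85 mm high at the front edge up to 172 mm, 150 mm farther back: a line square to it leans 30 degrees from vertical to -x. Origin: centre of the underside, z up.
- socket_mouth (a point): Centre of the square socket's mouth in the sloping console, right of the display seen from the robot. z points out of it, 30 degrees from vertical; x, y lie along the square's sides and turn with it. Hole 16 mm square, 3 mm chamfer, 24 mm deep, blind; the key fits any of 4 ways. The mouth lies 6 mm below the rim of a fixed ring, 40 mm inside, 68 mm outside diameter.
- socket (a joint): Rotation of the socket about its own z, rad: grows clockwise as seen facing the socket from outside. Starts somewhere from 0 to 0.35; hard stop at 1.3. The key has up to 0.15 rad of play in the square before it drives. It turns stiffly (about 0.12 Nm) and stays where it is left.
- tube_rack: Bystander: yellow tube rack block 100 x 160 x 45 mm behind the rack. Origin: centre of underside.
- pipette: Bystander: pipette lying on the table, 245 mm long (x), 30 mm wide, 26 mm high. Origin: on the table under its middle.
- sample_jar: Bystander: small jar 44 mm across, 60 mm high, between rack and centrifuge. Origin: centre of underside.
- wash_bottle: Bystander: white bottle 70 mm across, 130 mm high, behind the rack. Origin: centre of underside.
- tip_box: Bystander: pipette tip box 120 x 80 x 65 mm in front, toward the robot. Origin: centre of underside.
- beaker: Bystander: glass beaker 70 mm across, 85 mm high. Origin: centre of underside.
- urine_cup: Bystander: capped specimen cup 56 mm across, 65 mm high. Origin: centre of underside.
Not all that is in view belongs to the job. What is shaped like the square_key but green or yellow is not meant.

How it is judged:
By the outcome, as a careful person would: the job done as asked, in the order asked, and still so for the second after the job is handed in, with the robot touching nothing.
It also fails if it takes over 58 s, if anything falls off the work surface, if the arm or the gripper's body presses on something with over 40 N, if the wrist force passes 120 N, or if a joint passes its speed limit or range.

## Working session

There is one attempt and no reset: what is moved stays moved. The work goes in short steps, each a Python script; the robot and the scene stay as the last script left them, time stands still between calls to the robot, and variables do not carry over. Pictures are saved under pics/ and viewed, and the job is handed in when it is done.

```bash
ls; mkdir -p pics
cat > h.py <<'E'
import numpy as np, cv2
from rig import env, viewer, trace
def K(n):
    c=viewer.camera_info(n); f=240/np.tan(np.radians(c["fovy"])/2); return f,c["cx"],c["cy"],c
def T_wc(n,s=None):
    f,cx,cy,c=K(n)
    if "mount" in c:
        s=s or env.sense(); T=np.eye(4);T[:3,:3]=np.array(s["orientation"]);T[:3,3]=s["tool_pos"]
        return T@np.array(c["mount"])
    R=cv2.Rodrigues(np.array(c["rvec"],float))[0];T=np.eye(4);T[:3,:3]=R.T;T[:3,3]=-R.T@np.array(c["tvec"],float).ravel();return T
def cloud(n,d,T):
    f,cx,cy,_=K(n);v,u=np.mgrid[:480,:640]
    P=np.stack([(u-cx)/f*d,(v-cy)/f*d,d],-1)
    return P@T[:3,:3].T+T[:3,3]
def proj(n,P,T):
    f,cx,cy,_=K(n);p=(np.atleast_2d(P)-T[:3,3])@T[:3,:3];return np.c_[cx+f*p[:,0]/p[:,2],cy+f*p[:,1]/p[:,2]]
E
python3 - <<'E'
from h import *
s=env.sense();print(s)
for n in ["side","top","wrist"]:
    T=T_wc(n,s);im,d=viewer.get_image(n);cv2.imwrite(f"pics/{n}0.png",im);np.savez(f"{n}0.npz",im=im,d=d,T=T);print(n,viewer.camera_info(n));print(T.round(3))
    for q in ["square_key","tool_rack","socket_mouth","centrifuge"]:
        try:
            for r in trace(q,n)[:4]: print(n,q,round(r["conf"],2),np.round(r["box"]))
        except Exception as e: print(q,e)
E
```

```text
pics
{'t': 0.0, 'q': array([61.29989526, 27.37400291,  1.2815254 , 89.17591152, -0.6591531 ,
       63.55823786, -4.75952609]), 'dq': array([ 0.01985525, -0.04076863,  0.00868725, -0.19593106, -0.05002105,
       -0.03086503, -0.01937703]), 'joint_efforts': array([ 7.15129750e-05, -5.82847738e+01,  1.53474446e+00, -2.72606438e+01,
       -5.42471011e-02,  1.70509407e-02,  1.49005518e-04]), 'tool_pos': array([ 0.2581309 , -0.62306225,  0.22292092]), 'orientation': array([[ 3.82810960e-01, -7.98539057e-04,  9.23826353e-01],
       [-9.23825034e-01,  1.56739045e-03,  3.82811768e-01],
       [-1.75368675e-03, -9.99998453e-01, -1.37696130e-04]]), 'wrist_force': array([-0.61432386,  0.12940337,  0.76297967]), 'torque': array([-0.05064387, -0.0087234 , -0.00404393]), 'gripper_width': 0.0872914915719957}
side {'fovy': 52.88692277077888, 'cx': 323.1687646375578, 'cy': 242.57486110406194, 'rvec': array([ 2.28090589, -0.10937469,  0.01876564]), 'tvec': array([-0.52762341,  0.11282034,  1.29782012])}
[[ 0.996 -0.073  0.05   0.469]
 [-0.085 -0.65   0.755 -0.952]
 [-0.023 -0.756 -0.654  0.922]
 [ 
[... 1034 characters left out ...]
9. 135. 165.]
top centrifuge 0.39 [467. 239.  28.   1.]
wrist {'fovy': 64.23033977380695, 'cx': 321.2094060772353, 'cy': 242.46615261980756, 'mount': array([[ 9.99999930e-01, -3.70917458e-04,  4.24446855e-05,
         7.05755504e-05],
       [-1.51823525e-04, -3.00163966e-01,  9.53887609e-01,
        -1.60382053e-01],
       [-3.41073202e-04, -9.53887549e-01, -3.00164002e-01,
         8.19814692e-02],
       [ 0.00000000e+00,  0.00000000e+00,  0.00000000e+00,
         1.00000000e+00]])}
[[ 0.382 -0.881 -0.278  0.334]
 [-0.924 -0.365 -0.113 -0.592]
 [-0.002  0.3   -0.954  0.383]
 [ 0.     0.     0.     1.   ]]
wrist square_key 0.76 [ 64. 133. 126.  80.]
wrist square_key 0.57 [24. 19. 47. 38.]
```

View pics/side0.png

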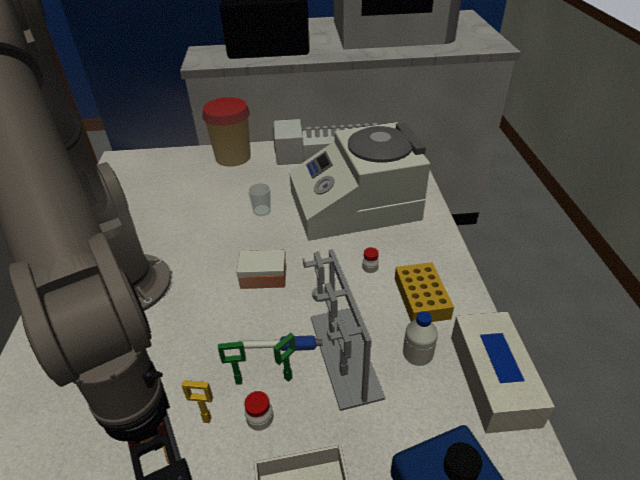

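View pics/top0.png

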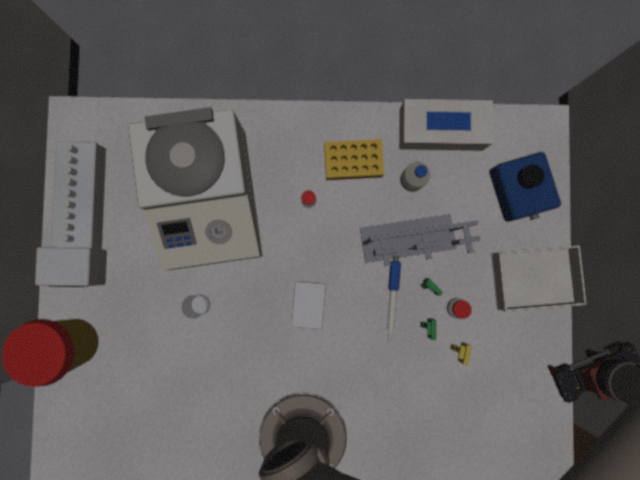

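View pics/wrist0.png

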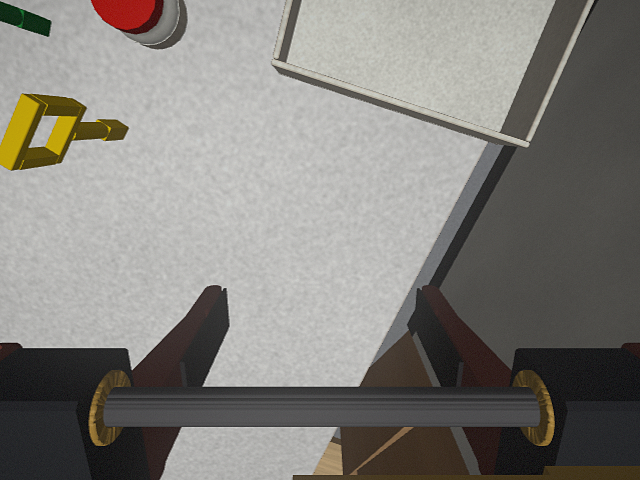

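The side view shows the rack at about (345,330), with tools hanging at about (310,270), (325,290) and (345,350). The socket ring is at (323,185). The green and yellow look-alikes lie on the table. I'll zoom in next.

Run:
```python
from h import *
a=np.load("side0.npz");b=np.load("top0.npz")
c1=cv2.resize(a["im"][235:415,285:395],None,fx=3.3,fy=3.3,interpolation=2)
c2=cv2.resize(a["im"][140:220,280:380],None,fx=4,fy=4,interpolation=2)
out=np.zeros((600,790,3),np.uint8);out[:594,:363]=c1;out[:320,370:770]=c2
c3=cv2.resize(b["im"][205:275,350:490],None,fx=2.8,fy=2.8,interpolation=2);out[330:330+196,370:370+392]=c3
cv2.imwrite("pics/zoom0.png",out)
for n,z in(("side",a),("top",b)):
    P=cloud(n,z["d"],z["T"])
    pts=dict(side=[(323,185),(310,262),(322,294),(332,345),(345,348),(350,300)],top=[(219,231),(392,257),(428,248),(468,236),(475,225),(215,215),(205,245),(380,240)])[n]
    for u,v in pts: print(n,u,v,P[v,u].round(3))
```

```text
side 323 185 [0.552 0.233 0.12 ]
side 310 262 [ 0.49  -0.195  0.214]
side 322 294 [ 0.507 -0.291  0.215]
side 332 345 [ 0.528 -0.262  0.009]
side 345 348 [ 0.538 -0.418  0.204]
side 350 300 [ 0.56  -0.315  0.217]
top 219 231 [0.557 0.224 0.11 ]
top 392 257 [ 0.5   -0.243  0.011]
top 428 248 [ 0.517 -0.296  0.215]
top 468 236 [ 0.547 -0.389  0.221]
top 475 225 [ 0.596 -0.48  -0.004]
top 215 215 [0.594 0.227 0.153]
top 205 245 [0.52  0.26  0.107]
top 380 240 [ 0.547 -0.209  0.01 ]
```

View pics/zoom0.png

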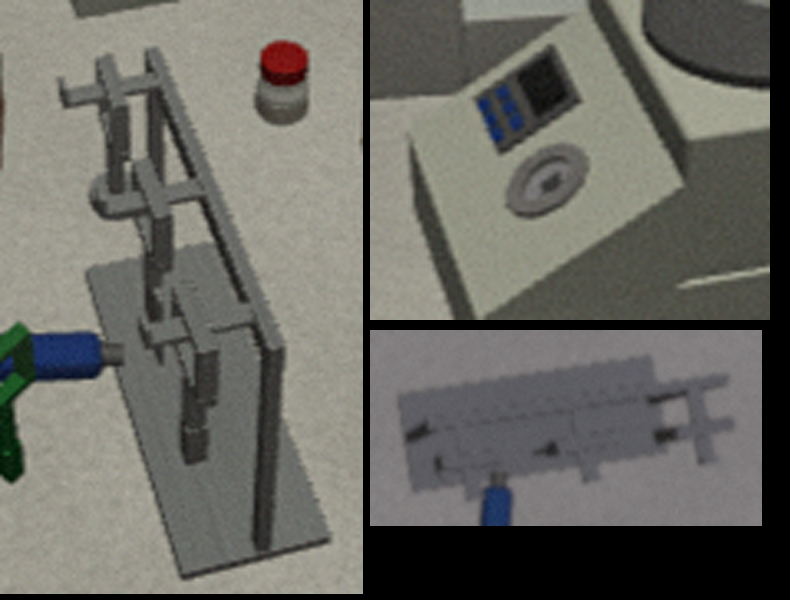

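Run:
```python
from h import *
a=np.load("side0.npz");P=cloud("side",a["d"],a["T"])
# tool points: below z<0.165, >0.03, near rack
for v in range(262,380,4):
    row=[]
    for u in range(305,372):
        p=P[v,u]
        if 0.03<p[2]<0.235 and p[0]<0.62 and -0.5<p[1]<-0.1: row.append(f"{u}:{p[0]*1000:.0f},{p[1]*1000:.0f},{p[2]*1000:.0f}")
    print(v," ".join(row[::3]))
```

```text
262 305:479,-209,229 308:485,-195,215 311:492,-194,214 314:498,-198,216 317:504,-206,223 320:510,-206,223 323:517,-199,215 326:524,-199,215 329:530,-197,213 332:537,-194,209 335:542,-204,218 338:549,-203,216
266 305:478,-205,214 308:485,-203,211 311:491,-203,210 316:503,-178,185 319:507,-219,223 322:514,-219,223 331:537,-172,176 334:541,-201,203 337:545,-218,219 340:552,-215,216
270 315:500,-177,172 318:505,-213,207 321:511,-222,215 324:518,-218,210 332:539,-171,163 335:542,-211,201 338:546,-228,217 341:553,-228,216
274 317:503,-196,178 320:509,-221,202 323:515,-222,203 331:536,-171,150 334:543,-168,146 338:546,-234,211 341:551,-243,219
278 317:503,-197,167 320:508,-222,191 323:515,-221,189 331:536,-172,138 334:543,-171,137 340:548,-248,213 343:554,-252,216
282 317:503,-197,154 320:508,-222,179 323:514,-222,179 331:536,-173,126 334:543,-172,124 342:551,-262,215 345:557,-265,217
286 318:504,-201,145 321:511,-201,145 326:517,-278,224 329:523,-278,222 332:538,-168,108 341:550,-253,194 344:553,-276,217 347:559,-277,217
290 313:493,-187,119 316:500,-190,121 319:506,-202,133 322:513,-198,1
[... 2272 characters left out ...]
9,-416,201 370:585,-415,199
350 341:533,-397,170 344:537,-413,191 347:542,-418,197 350:548,-416,193 365:576,-413,186 368:582,-413,185
354 341:533,-398,159 344:537,-415,182 347:542,-418,184 350:548,-418,184 365:577,-412,172 368:582,-413,173
358 341:533,-398,147 344:539,-399,147 347:542,-418,173 367:581,-414,161
362 340:532,-393,126 343:537,-398,133 346:543,-400,134 364:576,-409,143 367:581,-413,148
366 340:532,-393,113 343:537,-397,119 346:543,-401,123 364:576,-411,133 367:581,-415,138
370 340:532,-393,100 343:537,-401,111 346:543,-400,108 364:577,-412,120 367:583,-412,120
374 341:533,-399,95 344:539,-400,95 347:545,-400,95 365:579,-415,111 368:585,-414,109
378 363:576,-409,90 366:581,-415,98
```

Bottom ends sort the tools: the near one (y≈-0.39) ends at z≈0.092, which is the square key. The middle one ends at 0.072, so it is the blade, and the far one is the disc. Next I'll fit the console plane and ring.

```bash
cat >> h.py <<'E'
def plane(pts):
    c=np.median(pts,0);k=np.ones(len(pts),bool)
    for _ in range(8):
        c=pts[k].mean(0);n=np.linalg.svd(pts[k]-c,full_matrices=False)[2][2]
        if n[2]<0:n=-n
        e=(pts-c)@n;k=abs(e)<max(.002,2*np.median(abs(e)))
    return c,n,k
E
python3 - <<'E'
from h import *
for n in ["side","top"]:
    a=np.load(n+"0.npz");P=cloud(n,a["d"],a["T"])
    m=(P[...,2]>.092)&(P[...,2]<.165)&(P[...,1]>.15)&(P[...,1]<.42)&(P[...,0]>.45)&(P[...,0]<.65)&(a["d"]>0)
    c,nn,k=plane(P[m]);print(n,c.round(4),nn.round(4),k.sum(),m.sum(),"tilt",np.degrees(np.arccos(nn[2])),"yaw",np.degrees(np.arctan2(-nn[1],-nn[0])))
    near=(np.hypot(P[...,0]-.553,P[...,1]-.228)<.05)&m
    h=(P-c)@nn
    r=near&(h>.003)&(h<.03);Q=P[r];print("ring",r.sum(),Q.mean(0).round(4),h[r].mean(),"bbox",Q.min(0),Q.max(0))
    low=near&(h<-.006);print("low",low.sum(),P[low].mean(0) if low.sum() else None)
    # ring circle fit
    from scipy.optimize import least_squares
a=np.load("top0.npz")
import itertools
cx,ss={}, {}
E
```

```text
side [0.5528 0.2584 0.1298] [-0.4909 -0.0829  0.8673] 1769 2256 tilt 29.857594567081026 yaw 9.587702194762242
ring 174 [0.5519 0.2169 0.1317] 0.005567275554763567 bbox [0.51933698 0.18418646 0.1095091 ] [0.58234898 0.25437101 0.15106841]
low 13 [0.55776717 0.23053453 0.11775681]
top [0.5514 0.2692 0.1303] [-0.4902 -0.0842  0.8675] 3959 4958 tilt 29.82601487684171 yaw 9.745857615002636
ring 361 [0.5542 0.222  0.134 ] 0.005739375655151116 bbox [0.50470832 0.18232403 0.1052437 ] [0.6027591  0.27325962 0.16048421]
low 34 [0.55764584 0.2233245  0.11019363]
```

```bash
cat >> h.py <<'E'
from scipy.spatial.transform import Rotation as Ro
def Rt(a,f):  # tool orientation: approach a, tool z ~ f
    a=np.array(a,float)/np.linalg.norm(a);f=np.array(f,float);f=f-a*(f@a);f/=np.linalg.norm(f)
    return np.c_[np.cross(a,f),a,f]
yr=np.radians(10.4); RX=np.array([np.cos(yr),np.sin(yr),0]); RY=np.array([-np.sin(yr),np.cos(yr),0])
yc=np.radians(9.67); t=np.radians(30)
N=np.array([-np.sin(t)*np.cos(yc),-np.sin(t)*np.sin(yc),np.cos(t)])
CX=np.array([np.cos(yc),np.sin(yc),0])
def Rs(th,flip=1): # tool at socket, rotated th deg clockwise
    return Ro.from_rotvec(-np.radians(th)*N).as_matrix()@Rt(-N,flip*CX)
E
python3 - <<'E'
from h import *
key=np.array([.5395,-.393,0])
R=Rt([0,0,-1],RX)
for z in (.197,.22,.35):
    print(z,np.round(env.ik(key+[0,0,z],R),1))
print("retr",np.round(env.ik(key+[0,0,.217]-.06*RX,R),1))
S=np.array([.553,.221,.125])
for fl in (1,-1):
  for th in range(-180,181,30):
    o=[]
    for h in (.076,.13,.16):
        q=env.ik(S+N*h,Rs(th,fl)); o.append(None if q is None else np.round(q,0).astype(int).tolist())
    if fl==1:print(fl,th,o)
E
```

```text
0.197 [ 31.4  28.   -0.9  91.7   0.5  60.3 -49.3]
0.22 [ 31.3  26.8  -0.9  90.4   0.4  62.8 -49.2]
0.35 [ 30.9  22.1  -0.3  80.7   0.1  77.2 -49. ]
retr [ 34.9  23.2  -0.8  96.3   0.3  60.4 -45.5]
1 -180 [[23, 18, -67, 126, 64, 35, 10], [3, 3, -42, 127, 36, 28, 33], [34, 0, -71, 126, 27, 30, 42]]
1 -150 [[13, 14, -55, 127, 58, 30, -16], [6, 3, -46, 127, 36, 29, 2], [9, -1, -47, 127, 27, 30, 11]]
1 -120 [[5, 12, -45, 127, 54, 27, -44], [6, 3, -46, 127, 36, 29, -28], [9, -1, -47, 127, 27, 30, -19]]
1 -90 [[-6, 10, -34, 128, 50, 25, -71], [6, 3, -46, 127, 36, 29, -58], [25, 0, -62, 126, 27, 30, -48]]
1 -60 [[-27, 8, -10, 129, 43, 22, -95], [14, 4, -54, 127, 38, 29, -89], [23, 0, -60, 126, 27, 30, -78]]
1 -30 [[-49, 7, 13, 130, 37, 19, -119], [-40, 0, 1, 129, 32, 27, -115], [24, 0, -61, 126, 27, 30, -108]]
1 0 [[13, 14, -55, 127, 58, 30, -167], [-40, 0, 1, 129, 32, 27, -145], [24, 0, -61, 126, 27, 30, -138]]
1 30 [[-85, 9, 54, 132, 15, 15, -157], None, [24, 0, -61, 126, 27, 30, -168]]
1 60 [[23, 18, -67, 126, 64, 35, 130], [29, 7, -69, 126, 43, 31, 147], [-88, -10, 45, 131, 40, 36, 148]]
1 90 [[23, 18, -67, 126, 64, 35, 100], [29, 7, -69, 126, 43, 31, 117], [-65, -6, 24, 130, 33, 33, 124]]
1 120 [[23, 18, -67, 126, 64, 35, 70], [29, 7, -69, 126, 43, 31, 87], [-41, -4, 1, 129, 29, 31, 97]]
1 150 [[5, 12, -45, 127, 54, 27, 46], [18, 5, -58, 127, 39, 29, 60], [-4, -2, -34, 127, 27, 30, 70]]
1 180 [[23, 18, -67, 126, 64, 35, 10], [3, 3, -42, 127, 36, 28, 33], [34, 0, -71, 126, 27, 30, 42]]
```

Run:
```python
from h import *
key=np.array([.5395,-.393,0]);R=Rt([0,0,-1],RX)
env.move_to(key+[0,0,.33],R)
s=env.sense();T=T_wc("wrist",s);im,d=viewer.get_image("wrist")
np.savez("wrist1.npz",im=im,d=d,T=T);cv2.imwrite("pics/w1.png",im);print(s["t"],s["tool_pos"],s["q"].round(1))
for r in trace("key_handle","wrist")[:3]: print(r["conf"],r["box"])
P=cloud("wrist",d,T);m=(P[...,2]>.2)&(P[...,2]<.235)&(d>0)&(abs((P-key)@RX)<.1)
print(m.sum());Q=P[m]-key
print(np.c_[Q@RX,Q@RY,Q[:,2]][::60].round(4).tolist()[:5])
```

```text
2.1667 [ 0.53815362 -0.39453128  0.32958414] [ 31.1  22.6  -0.3  82.5   0.2  74.9 -49. ]
0.93 [296.8, 417.8, 22.7, 89.4]
0.83 [250.8, 293.9, 42.4, 69.5]
0.81 [242.2, 357.3, 26.8, 58.2]
14770
[[0.0457, 0.2297, 0.2047], [0.0453, 0.1873, 0.2018], [0.0456, 0.2086, 0.2094], [0.045, 0.1655, 0.2061], [0.0444, 0.1229, 0.2024]]
```

View pics/w1.png

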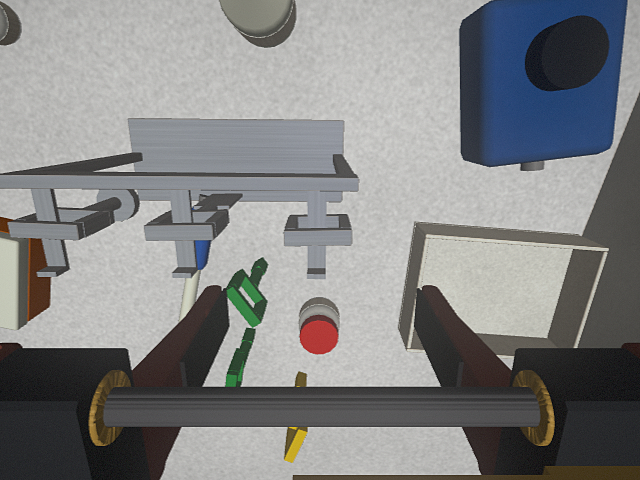

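The wrist view shows the square key's loop centred at about (318,237) on the right-hand hook, with the hook tip at (316,274). The blade and disc tools are to its left.

Run:
```python
from h import *
a=np.load("wrist1.npz");P=cloud("wrist",a["d"],a["T"])
w=lambda u0,u1,v0,v1:P[v0:v1,u0:u1].reshape(-1,3)
Q=w(275,362,210,250);Q=Q[(Q[:,2]>.219)&(Q[:,2]<.232)]
print(len(Q),Q.mean(0))
r=cv2.minAreaRect((Q[:,:2]*1000).astype(np.float32));print(r)
for v in (216,222,228,234,240): print(v,[P[v,u].round(3).tolist() for u in (288,292,300,320,340,346,350)])
B=w(0,358,174,190);B=B[(B[:,2]>.212)&(B[:,2]<.222)];vx=np.polyfit(B[:,1],B[:,0],1);print("bar yaw",np.degrees(np.arctan(-vx[0])),len(B))
H=w(305,330,250,285);H=H[(H[:,2]>.205)];print("hook",H.mean(0),H.min(0),H.max(0))
H=w(308,326,192,210);H=H[(H[:,2]>.205)];print("hook in",H.mean(0))
```

```text
1120 [ 0.53952916 -0.39191672  0.22242086]
((538.961181640625, -391.8367614746094), (12.568769454956055, 49.427371978759766), 11.090262413024902)
216 [[0.495, -0.358, 0.001], [0.541, -0.37, 0.178], [0.542, -0.376, 0.179], [0.554, -0.391, 0.216], [0.548, -0.409, 0.18], [0.549, -0.414, 0.181], [0.509, -0.439, -0.001]]
222 [[0.54, -0.368, 0.198], [0.541, -0.371, 0.2], [0.537, -0.377, 0.179], [0.549, -0.392, 0.215], [0.548, -0.408, 0.199], [0.549, -0.413, 0.199], [0.502, -0.44, 0.0]]
228 [[0.541, -0.369, 0.216], [0.541, -0.372, 0.216], [0.542, -0.378, 0.216], [0.545, -0.393, 0.218], [0.548, -0.407, 0.218], [0.548, -0.412, 0.216], [0.55, -0.414, 0.22]]
234 [[0.538, -0.37, 0.223], [0.539, -0.373, 0.222], [0.539, -0.379, 0.222], [0.542, -0.393, 0.223], [0.545, -0.408, 0.222], [0.546, -0.412, 0.223], [0.546, -0.415, 0.223]]
240 [[0.534, -0.371, 0.223], [0.534, -0.374, 0.223], [0.535, -0.38, 0.223], [0.538, -0.394, 0.222], [0.54, -0.409, 0.221], [0.541, -0.413, 0.223], [0.541, -0.416, 0.222]]
bar yaw 9.892355458958374 5137
hook [ 0.51809819 -0.39478153  0.22093344] [ 0.50783054 -0.40281877  0.2125892 ] [ 0.61908491 -0.38007138  0.48986451]
hook in [ 0.56447555 -0.38658446  0.21451865]
```

Run:
```python
from h import *
R=Rt([0,0,-1],RX);g=np.array([.5388,-.3921,.203])
env.move_l(g,v=.12,attitude=R)
s=env.sense();print(s["t"],s["tool_pos"]-g,s["wrist_force"])
if np.linalg.norm((s["tool_pos"]-g)[:2])<.004:
    env.grab(45)
    s=env.sense();print(s["t"],s["tool_pos"]-g,s["wrist_force"],s["gripper_width"])
```

```text
3.475 [ 0.00049358 -0.00034792  0.00097274] [ 0.16570077 -0.80756371  0.11939296]
4.15 [-2.05144220e-05  1.06326470e-05  4.21900132e-05] [0.51622632 0.71392357 0.56605703] 0.04980623297888751
```

Run:
```python
from h import *
R=Rt([0,0,-1],RX);g=np.array([.5388,-.3921,.203])
env.move_l(g+[0,0,.021],v=.08);s=env.sense();print(s["t"],s["wrist_force"])
p=g+[0,0,.021]-.068*RX
env.move_l(p,v=.12);s=env.sense();print(s["t"],s["wrist_force"],s["gripper_width"])
env.move_l(p+[0,0,.15],v=.25)
s=env.sense();T=T_wc("wrist",s);im,d=viewer.get_image("wrist");np.savez("wrist2.npz",im=im,d=d,T=T);cv2.imwrite("pics/w2.png",im)
ims,ds=viewer.get_image("side");cv2.imwrite("pics/s2.png",ims)
print(s["t"],s["wrist_force"],s["gripper_width"],s["q"].round(1))
```

```text
4.5667 [-0.17747043 -0.1728496  -1.96246667]
5.2833 [ 0.02688683 -0.18373444 -1.31466449] 0.049839167159282195
6.0333 [-0.59276123 -1.03002964 -2.17004416] 0.04942853582817956 [ 34.7  16.8   0.2  85.3  -0.1  78.  -44.7]
```

View pics/w2.png

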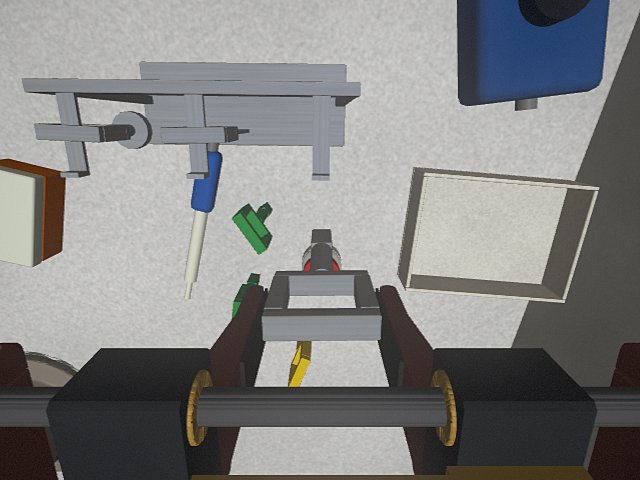

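View pics/s2.png

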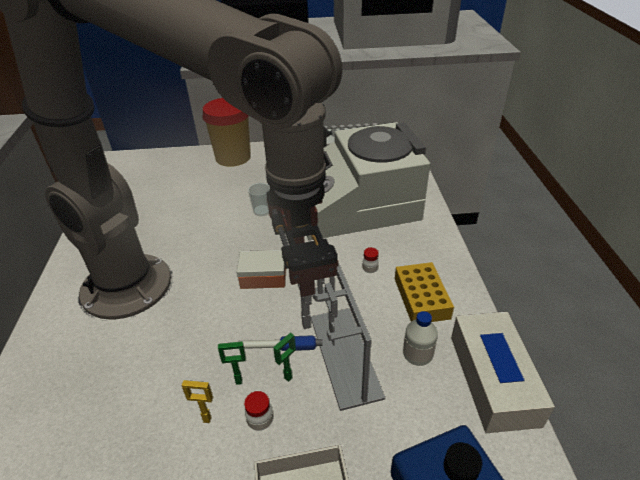

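The key is held square in the jaws, its loop at (322,320) and the bit end at (321,237). The bystanders are undisturbed. Next I'll measure the key in the tool frame and look at the socket.

```bash
cat > keypose.py <<'E'
from h import *
def kp(f):
    a=np.load(f);f,cx,cy,c=K("wrist");d=a["d"];v,u=np.mgrid[:480,:640]
    P=np.stack([(u-cx)/f*d,(v-cy)/f*d,d],-1);M=np.array(c["mount"]);return P@M[:3,:3].T+M[:3,3]
if __name__=="__main__":
    P=kp("wrist2.npz")
    Q=P.reshape(-1,3);m=(abs(Q[:,0])<.032)&(abs(Q[:,2])<.03)&(Q[:,1]>-.03)&(Q[:,1]<.13);Q=Q[m];print(len(Q))
    top=Q[(Q[:,1]<-.014)];print("top",len(top),top.mean(0),cv2.minAreaRect((top[:,[0,2]]*1000).astype(np.float32)))
    for lo in np.arange(.03,.12,.01):
        s=Q[(Q[:,1]>lo)&(Q[:,1]<lo+.01)];
        if len(s):print(round(lo,3),len(s),s.min(0).round(4),s.max(0).round(4))
    for vv in (228,232,236,240,244,250,256,262,268):print(vv,[P[vv,uu].round(4).tolist() for uu in (312,316,321,326,330)])
E
python3 keypose.py
python3 - <<'E'
from h import *
s=env.sense();print(s["tool_pos"])
S=np.array([.553,.221,.125])
# seek view pose: camera looking along -N at socket from ~0.25 m while key stays clear
c=viewer.camera_info("wrist")["mount"];f,cx,cy,_=K("wrist")
for h in (.2,.24):
  for th in (-180,-150,-120,-90,-60):
    R=Rs(th);
    for off in (0.,.04,.08,.12,.16):
        for dirn in (-CX,):
            p=S+N*h+off*(dirn-N*(dirn@N))
            q=env.ik(p,R)
            T=np.eye(4);T[:3,:3]=R;T[:3,3]=p;T=T@np.array(c)
            px=proj("wrist",S,T)[0]
            print(h,th,off,None if q is None else np.round(q).astype(int).tolist(),px.round())
E
```

```text
9640
top 4842 [ 0.000153   -0.01989352  0.00257738] ((0.0053882598876953125, 0.2111530303955078), (63.903316497802734, 22.39666175842285), 0.002855413593351841)
0.03 222 [-0.0241  0.03    0.0028] [0.0249 0.04   0.0076]
0.04 139 [-0.0063  0.0401  0.0019] [0.0072 0.05   0.0074]
0.05 119 [-0.0064  0.0503  0.0015] [0.0069 0.06   0.0074]
0.06 106 [-0.0062  0.0601  0.0017] [0.0071 0.07   0.0075]
0.07 144 [-0.0065  0.07    0.    ] [0.0074 0.08   0.0075]
0.08 86 [-0.0066  0.0801  0.0053] [0.0069 0.0899 0.0077]
0.09 81 [-0.0062  0.0902  0.0064] [0.0072 0.0999 0.0076]
0.1 70 [-0.0064  0.1     0.0062] [0.0073 0.1099 0.0075]
0.11 18 [-0.0065  0.11    0.0063] [0.0067 0.112  0.0073]
228 [[-0.013, 0.3738, -0.0641], [-0.0072, 0.3734, -0.064], [-0.0, 0.3721, -0.0636], [0.0072, 0.3729, -0.0639], [0.013, 0.3723, -0.0637]]
232 [[-0.0063, 0.1032, 0.0069], [-0.0035, 0.1028, 0.0071], [0.0001, 0.1025, 0.0071], [0.0037, 0.1016, 0.0074], [0.0065, 0.1022, 0.0072]]
236 [[-0.0061, 0.0932, 0.0069], [-0.0033, 0.0924, 0.0072], [0.0001, 0.0931, 0.007], [0.0036, 0.0912, 0.0075], [0.0063, 0.092, 0.0073]]
240 [[-0.0059
[... 2750 characters left out ...]
5, 36, 0] [349. 219.]
0.24 -120 0.08 [7, -19, -43, 132, 2, 35, 1] [376. 234.]
0.24 -120 0.12 [-42, -19, -10, 138, 26, 41, -30] [402. 249.]
0.24 -120 0.16 None [428. 264.]
0.24 -90 0.0 [13, -13, -46, 124, 5, 38, -28] [321. 203.]
0.24 -90 0.04 [13, -16, -47, 128, 1, 36, -26] [354. 203.]
0.24 -90 0.08 [-22, -16, -23, 133, 18, 38, -47] [386. 203.]
0.24 -90 0.12 [-42, -19, -10, 138, 26, 41, -60] [419. 203.]
0.24 -90 0.16 None [451. 203.]
0.24 -60 0.0 [18, -14, -50, 124, 2, 37, -55] [321. 203.]
0.24 -60 0.04 [18, -17, -50, 128, -3, 36, -52] [350. 187.]
0.24 -60 0.08 [9, -19, -45, 132, 0, 35, -58] [379. 170.]
0.24 -60 0.12 [-42, -19, -10, 138, 26, 41, -90] [409. 153.]
0.24 -60 0.16 None [440. 135.]
```

Run:
```python
from h import *
S=np.array([.553,.221,.125]);D=-(CX-N*(CX@N))
R=Rs(-120)
env.move_to(S+N*.24+.04*D,R);s=env.sense();print(s["t"],s["q"].round(1))
env.move_l(S+N*.18+.05*D,v=.15)
env.dwell(.3)
s=env.sense();T=T_wc("wrist",s);im,d=viewer.get_image("wrist");np.savez("wrist3.npz",im=im,d=d,T=T);cv2.imwrite("pics/w3.png",im)
print(s["t"],s["tool_pos"],s["q"].round(1),s["wrist_force"])
for q in ("socket_mouth","socket"):
  for r in trace(q,"wrist")[:2]: print(q,r["conf"],np.round(r["box"],1))
print(proj("wrist",S,T))
```

```text
8.3083 [  7.1 -15.4 -42.4 128.3   4.8  36.2  -0.3]
9.1583 [0.42749208 0.19981694 0.25999783] [ 13.7  -7.6 -51.5 131.   17.7  28.3 -13. ] [-0.2547876  -0.03435639 -1.66002248]
socket_mouth 0.97 [365.6 241.5  43.4  37.7]
socket_mouth 0.43 [320.9 287.2 124.2 112.6]
socket 0.87 [367.2 241.5  41.1  47.7]
[[361.60592976 239.39491864]]
```

View pics/w3.png

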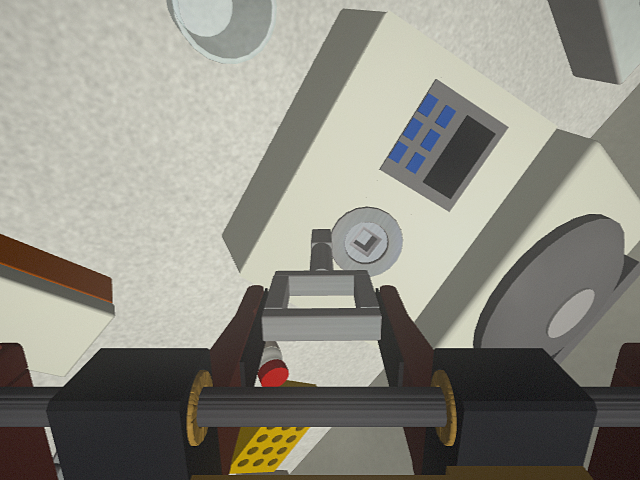

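The wrist view shows the ring centred at about (366,241), with the square clearly visible. I'll rectify the picture to the mouth plane to get its centre and angle.

Run:
```python
from h import *
a=np.load("wrist3.npz");T=a["T"];P=cloud("wrist",a["d"],T);d=a["d"]
# console plane
pts=np.concatenate([P[190:300,230:330].reshape(-1,3),P[60:240,330:440].reshape(-1,3)])
pts=pts[(pts[:,2]>.09)&(pts[:,2]<.17)&(pts[:,0]>.42)];c,n,k=plane(pts);print("plane",c,n,k.sum(),len(pts),"vsN",np.degrees(np.arccos(n@N)), (np.array([.553,.221,.125])-c)@n)
g=P[200:280,325:410].reshape(-1,3);h=(g-c)@n
print(np.histogram(h,np.arange(-.04,.02,.002)))
# rings by depth: rim
rim=g[(h>.004)&(h<.02)];print("rim h",np.median((rim-c)@n),len(rim))
E1=CX-N*(CX@N);E1/=np.linalg.norm(E1);E2=np.cross(N,E1)
# rim circle fit via outer hull
S0=np.array([.553,.221,.125]);S0=S0-((S0-c)@n)*n
q=np.c_[(rim-S0)@E1,(rim-S0)@E2]*1000
(cc,r)=cv2.minEnclosingCircle(q[np.hypot(*(q-np.median(q,0)).T)<37].astype(np.float32));print("encl",cc,r)
inn=g[(h<.004)&(h>-.05)];
# rectified at mouth plane & rim plane
for name,off in (("mouth",0.),("rim",.006)):
    sc=.2 # mm/px
    X,Y=np.meshgrid(np.arange(-50,50,sc),np.arange(-50,50,sc)) # cols: E2 leftwards
    W=S0+n*off+(-Y[...,None]*E1-X[...,None]*E2)/1000  # up=E1(away), right=-E2
    px=proj("wrist",W.reshape(-1,3),T).reshape(*X.shape,2).astype(np.float32)
    o=cv2.remap(a["im"],px[...,0],px[...,1],cv2.INTER_CUBIC);cv2.line(o,(250,240),(250,260),(0,0,255),1);cv2.line(o,(240,250),(260,250),(0,0,255),1);cv2.imwrite(f"pics/rect_{name}.png",o)
```

```text
plane [0.51572789 0.26656393 0.1093982 ] [-0.49364923 -0.08028548  0.86594727] 16492 21822 vsN 0.21645586187818092 -0.0012308943212302967
(array([   0,    0,    0,    0,    0,    0,    3,   68,   72,    9,   13,
         12,   17,   13,   15,   15,   17,   20,   94, 1711, 1433,  105,
       1393, 1015,    8,    0,    0,    0,    0]), array([-4.00000000e-02, -3.80000000e-02, -3.60000000e-02, -3.40000000e-02,
       -3.20000000e-02, -3.00000000e-02, -2.80000000e-02, -2.60000000e-02,
       -2.40000000e-02, -2.20000000e-02, -2.00000000e-02, -1.80000000e-02,
       -1.60000000e-02, -1.40000000e-02, -1.20000000e-02, -1.00000000e-02,
       -8.00000000e-03, -6.00000000e-03, -4.00000000e-03, -2.00000000e-03,
        3.46944695e-17,  2.00000000e-03,  4.00000000e-03,  6.00000000e-03,
        8.00000000e-03,  1.00000000e-02,  1.20000000e-02,  1.40000000e-02,
        1.60000000e-02,  1.80000000e-02]))
rim h 0.005870917439622944 2416
encl (3.6824049949645996, 0.917671263217926) 33.73297882080078
```

View pics/rect_mouth.png

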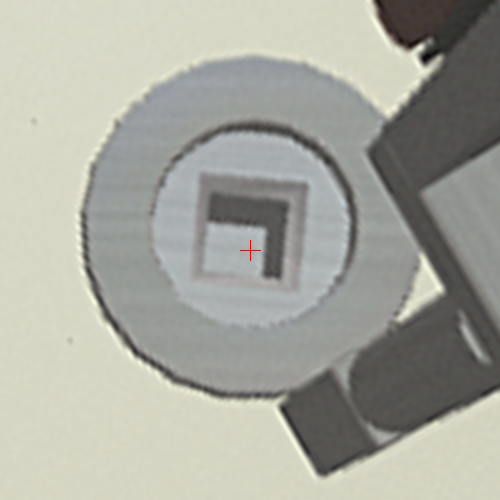

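The mouth is coplanar with the console and the rim stands 6 mm above it. The square's centre is at (249,233) in the rectified view, 3.4 mm upslope of my guess and rotated about 5° clockwise. Next I'll align and insert.

```bash
cat >> h.py <<'E'
E1=CX-N*(CX@N);E1/=np.linalg.norm(E1);E2=np.cross(N,E1)
S0=np.array([.553,.221,.125]);S0=S0+.00123*N
S=S0+.0034*E1+.0003*E2
TH0=-180+5.3
def pose(h,th,k=(.0003,.0002)):
    R=Rs(th);return S+N*h-R[:,0]*k[0]-R[:,2]*k[1],R
E
python3 - <<'E'
from h import *
env.grab(60)
p,R=pose(.165,TH0)
env.move_l(env.sense()["tool_pos"],attitude=R) if False else env.move_to(p,R)
s=env.sense();print(s["t"],s["q"].round(1),s["gripper_width"])
p,R=pose(.128,TH0);env.move_l(p,v=.1,attitude=R);env.dwell(.2)
s=env.sense();print(s["t"],s["q"].round(1),(s["tool_pos"]-p).round(4),s["wrist_force"].round(2),s["torque"].round(2))
T=T_wc("wrist",s);im,d=viewer.get_image("wrist");np.savez("wrist4.npz",im=im,d=d,T=T)
cv2.imwrite("pics/w4.png",cv2.resize(im[140:320,220:440],None,fx=3,fy=3,interpolation=2))
im,d=viewer.get_image("side");cv2.imwrite("pics/s4.png",cv2.resize(im[120:260,230:420],None,fx=4,fy=4,interpolation=2))
E
```

```text
10.375 [  6.1  -1.9 -43.8 126.1  24.8  30.8  37.5] 0.049815828574421815
11.0917 [  5.1   3.5 -44.1 126.6  36.   28.6  27.4] [0.0001 0.0001 0.0008] [-0.22 -0.11 -1.9 ] [-0.01  0.58  0.02]
```

View pics/w4.png

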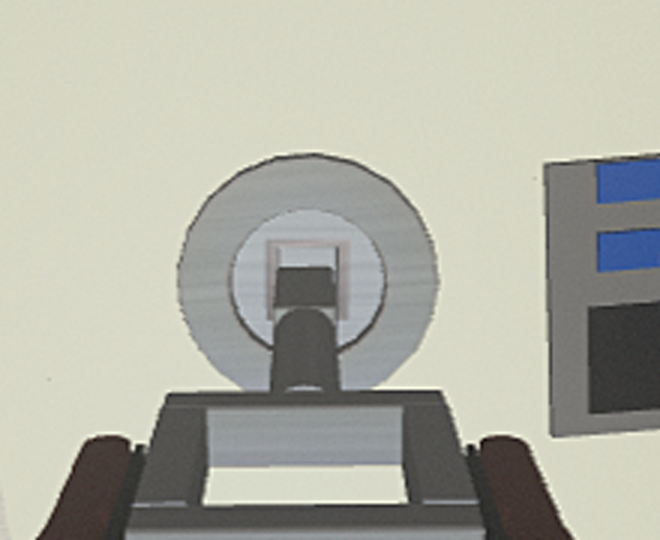

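View pics/s4.png

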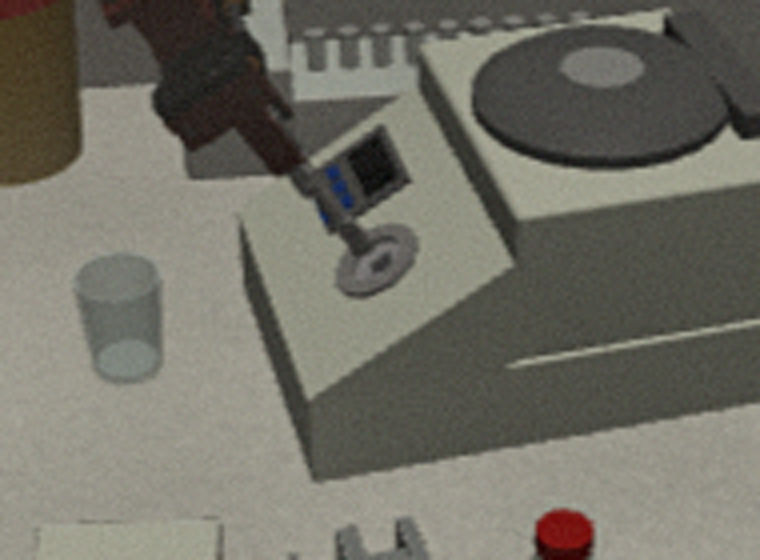

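Zoomed, the bit sits just above the square. The square's centre column is about 308 and the bit's about 305, so there is a small lateral error. I'll re-measure it with the rectified view.

Run:
```python
from h import *
a=np.load("wrist4.npz");T=a["T"];R=Rs(TH0)
sc=.1
X,Y=np.meshgrid(np.arange(-25,25,sc),np.arange(-25,25,sc))
W=S+(X[...,None]*R[:,0]+Y[...,None]*-R[:,2]*-1)/1000
px=proj("wrist",W.reshape(-1,3),T).reshape(*X.shape,2).astype(np.float32)
o=cv2.remap(a["im"],px[...,0],px[...,1],cv2.INTER_CUBIC)
cv2.rectangle(o,(140,140),(360,360),(0,0,255),1);cv2.imwrite("pics/rect4.png",o)
g=cv2.cvtColor(o,6)[165:200].mean(0);print(g[120:390:3].round().astype(int).tolist())
```

```text
[178, 178, 179, 179, 176, 171, 164, 152, 140, 131, 128, 132, 127, 114, 100, 91, 90, 92, 92, 93, 95, 97, 98, 99, 99, 98, 96, 94, 93, 93, 93, 91, 90, 88, 87, 86, 85, 86, 86, 86, 86, 86, 85, 85, 85, 86, 87, 88, 89, 90, 91, 90, 91, 91, 92, 94, 96, 97, 97, 97, 97, 97, 96, 96, 95, 94, 92, 92, 94, 97, 105, 117, 128, 137, 137, 137, 140, 142, 148, 155, 76, 169, 174, 177, 178, 177, 176, 176, 176, 176]
```

View pics/rect4.png

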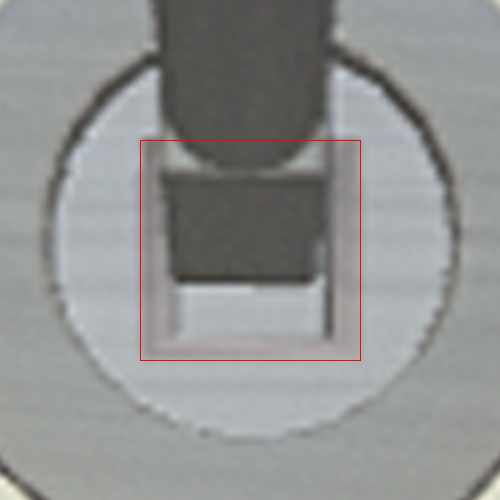

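The square matches the predicted outline to about 0.5 mm, so I'll insert.

Run:
```python
from h import *
s=env.sense();f0=s["wrist_force"];q0=s["torque"]
for h in (.118,.112,.108,.104,.100,.096,.092,.089,.087,.085):
    p,R=pose(h,TH0);env.move_l(p,v=.03,attitude=R)
    s=env.sense();e=s["tool_pos"]-p;f=s["wrist_force"]-f0
    print(h,round(s["t"],2),"h",round((s["tool_pos"]-S)@N,4),"lat",(e@E1).round(4),(e@E2).round(4),"F n,e1,e2",(f@N).round(1),(f@E1).round(1),(f@E2).round(1),"tq",(s["torque"]-q0).round(2))
    if f@N>18: break
```

```text
0.118 11.68 h 0.1178 lat -0.0002 0.0001 F n,e1,e2 0.6 0.1 0.7 tq [-0.   -0.07  0.05]
0.112 12.03 h 0.1119 lat 0.0001 0.0001 F n,e1,e2 0.6 0.5 0.6 tq [-0.03 -0.02  0.01]
0.108 12.31 h 0.1083 lat 0.001 0.0004 F n,e1,e2 2.6 1.3 1.9 tq [ 0.16 -0.73  0.04]
0.104 12.59 h 0.1037 lat 0.0004 0.0 F n,e1,e2 -1.3 3.2 1.9 tq [ 0.27 -1.21  0.09]
0.1 12.88 h 0.0998 lat 0.0002 0.0001 F n,e1,e2 -3.1 4.1 2.3 tq [ 0.4  -1.42  0.03]
0.096 13.16 h 0.0958 lat 0.0001 0.0001 F n,e1,e2 -2.2 4.4 1.4 tq [ 0.41 -1.6   0.1 ]
0.092 13.44 h 0.0917 lat 0.0001 0.0001 F n,e1,e2 -3.9 5.3 2.9 tq [ 0.48 -1.65  0.11]
0.089 13.69 h 0.0888 lat 0.0 0.0001 F n,e1,e2 -1.8 6.3 2.4 tq [ 0.5  -1.67  0.13]
0.087 13.94 h 0.0876 lat 0.0005 0.0002 F n,e1,e2 12.0 3.7 0.3 tq [-0.04 -1.22 -0.18]
0.085 14.19 h 0.0872 lat 0.0015 0.0005 F n,e1,e2 42.4 -0.1 -2.8 tq [-1.08 -0.23 -0.6 ]
```

Bottomed at 24 mm depth, with a sharp axial force rise at the expected height. Next comes the turn.

Run:
```python
from h import *
import h as H
H.S=S+.0004*E1+.0002*E2
th=TH0
p,R=pose(.0872,th);env.move_l(p,v=.03,attitude=R)
s=env.sense();f0=s["wrist_force"];t0=s["torque"]@N;j0=s["joint_efforts"][6];print("start",f0@N,t0,j0,s["q"].round(1))
x0=Rs(TH0)[:,0]
while th<TH0+88:
    th+=6
    p,R=pose(.0872,th);env.move_l(p,attitude=R,v=.05)
    s=env.sense();f=s["wrist_force"];x=np.array(s["orientation"])[:,0];ang=-np.degrees(np.arctan2(np.cross(x0,x)@N,x0@x))
    tq=s["torque"]@N-t0
    print(round(th-TH0),round(s["t"],2),"act",ang.round(1),"h",round((s["tool_pos"]-S)@N,4),"F",(f@N).round(1),(f@E1).round(1),(f@E2).round(1),"tq",round(tq,2),"j7",round(s["joint_efforts"][6]-j0,2),s["q"][[2,5,6]].round(0))
    if abs(tq)>.7 or np.linalg.norm(f)>70: break
```

```text
start 13.101224790494204 0.023708279821236997 0.041048917919397354 [  1.6   9.2 -41.4 126.8  48.4  27.   16.2]
6 14.7 act 6.0 h 0.0876 F 11.9 2.0 -1.0 tq -0.09 j7 -0.21 [-41.  27.  10.]
12 14.96 act 12.0 h 0.0876 F 10.4 3.7 -0.6 tq -0.06 j7 -0.24 [-40.  27.   5.]
18 15.22 act 18.0 h 0.0876 F 9.4 3.9 -0.5 tq -0.02 j7 -0.24 [-39.  27.  -1.]
24 15.47 act 24.0 h 0.0876 F 10.1 3.8 -1.0 tq -0.02 j7 -0.24 [-39.  26.  -7.]
30 15.73 act 30.0 h 0.0876 F 9.5 4.2 -0.4 tq -0.07 j7 -0.25 [-38.  26. -13.]
36 15.99 act 36.0 h 0.0876 F 9.5 4.5 -0.4 tq 0.05 j7 -0.25 [-37.  26. -19.]
42 16.25 act 42.0 h 0.0876 F 9.2 3.4 0.2 tq -0.01 j7 -0.25 [-36.  26. -25.]
48 16.51 act 48.0 h 0.0876 F 9.3 4.1 -0.5 tq -0.05 j7 -0.25 [-36.  26. -31.]
54 16.77 act 54.0 h 0.0876 F 10.8 3.8 -1.2 tq -0.04 j7 -0.25 [-35.  26. -36.]
60 17.02 act 60.0 h 0.0876 F 9.6 4.3 -1.4 tq -0.05 j7 -0.25 [-34.  26. -42.]
66 17.28 act 66.0 h 0.0876 F 9.5 4.1 -0.7 tq -0.02 j7 -0.26 [-34.  26. -48.]
72 17.54 act 72.0 h 0.0876 F 9.4 3.8 -1.7 tq 0.02 j7 -0.25 [-33.  26. -54.]
78 17.8 act 78.0 h 0.0876 F 11.2 4.0 -2.0 tq 0.01 j7 -0.25 [-32.  26. -60.]
84 18.06 act 84.0 h 0.0876 F 10.5 4.4 -2.8 tq 0.33 j7 -0.65 [-32.  26. -66.]
90 18.32 act 89.9 h 0.0875 F 10.2 4.8 -2.4 tq 0.86 j7 -1.09 [-31.  25. -71.]
```

The stop shows clearly: torque rises from about 80°, which matches the 1.3 rad stop plus the play. I'll unwind the preload, press home once more, release and back off.

Run:
```python
from h import *
import h as H
H.S=S+.0006*E1
for d in (87,85,83.5):
    p,R=pose(.0872,TH0+d);env.move_l(p,attitude=R,v=.03)
    s=env.sense();f=s["wrist_force"];print(d,round(s["t"],2),"F",(f@N).round(1),(f@E1).round(1),(f@E2).round(1),"tq",(s["torque"]@N).round(2),s["joint_efforts"][6].round(2))
    if s["joint_efforts"][6]>-.35: break
env.release();env.dwell(.2)
s=env.sense();print(s["t"],s["gripper_width"],s["wrist_force"].round(1))
p,R=pose(.19,TH0+d);env.move_l(p,v=.15);env.dwell(.3)
s=env.sense();T=T_wc("wrist",s);im,dd=viewer.get_image("wrist");np.savez("wrist5.npz",im=im,d=dd,T=T);cv2.imwrite("pics/w5.png",im)
im,_=viewer.get_image("side");cv2.imwrite("pics/s5.png",im)
print(s["t"],s["wrist_force"].round(1))
```

```text
87 18.57 F 11.6 3.9 -1.8 tq 0.35 -0.25
19.525 0.0877979057309299 [-0.4 -0.4  0.1]
20.6583 [ 0.4 -0.2 -0.2]
```

View pics/w5.png

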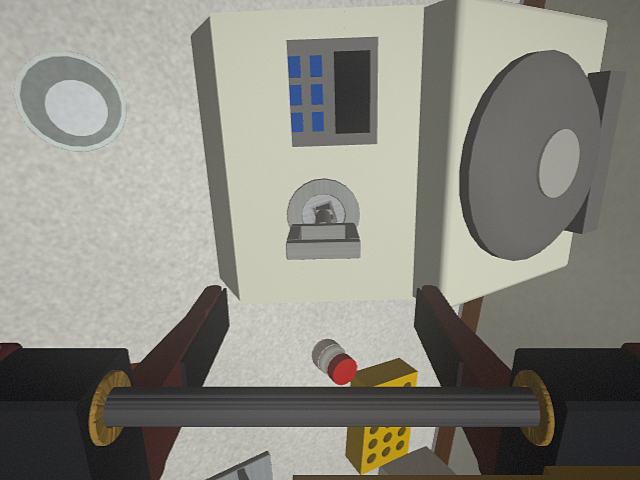

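View pics/s5.png

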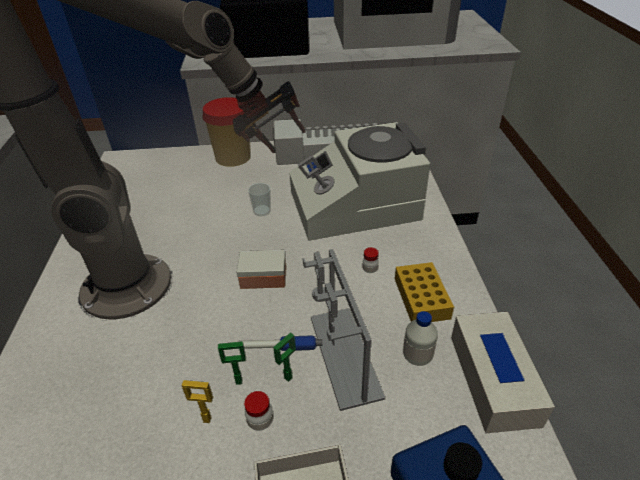

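The key stands in the socket: ring at about (322,205), loop top at about (323,250). The fingers are clear of it. I'll check seated depth and socket angle.

Run:
```python
from h import *
a=np.load("wrist5.npz");T=a["T"];P=cloud("wrist",a["d"],T)
pts=P[20:290,215:410].reshape(-1,3);h=(pts-S)@N
c,n,k=plane(pts[abs(h)<.004]);print("plane off",(c-S)@N)
Q=P[215:270,280:366].reshape(-1,3);h=(Q-S)@N;t=Q[(h>.095)&(h<.12)];print("top height",np.percentile((t-S)@N,[5,50,95]),len(t))
q=np.c_[(t-S)@E1,(t-S)@E2]*1000;r=cv2.minAreaRect(q.astype(np.float32));print(r)
X,Y=np.meshgrid(np.arange(-25,25,.1),np.arange(-25,25,.1))
W=S+(-Y[...,None]*E1-X[...,None]*E2)/1000
px=proj("wrist",W.reshape(-1,3),T).reshape(*X.shape,2).astype(np.float32)
cv2.imwrite("pics/rect5.png",cv2.remap(a["im"],px[...,0],px[...,1],cv2.INTER_CUBIC))
```

```text
plane off -0.00017620580109035898
top height [0.10135651 0.10776601 0.10889234] 1510
((0.12086105346679688, 0.5757780075073242), (12.676335334777832, 49.84117126464844), 89.17000579833984)
```

View pics/rect5.png

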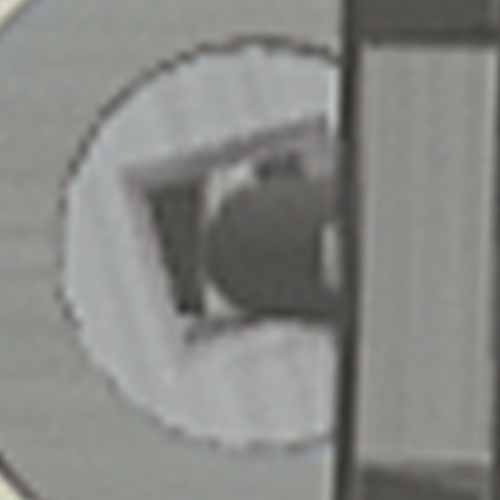

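Run:
```python
from h import *
p,R=pose(.25,TH0+87);
try: env.move_l(p,v=.15)
except env.PlanningError as e: print(e)
env.dwell(.4)
s=env.sense();im,d=viewer.get_image("wrist");T=T_wc("wrist",s);P=cloud("wrist",d,T)
t=P.reshape(-1,3);h=(t-S)@N;r=np.linalg.norm(t-S-h[:,None]*N,axis=1);m=(r<.03)&(h>.1)&(h<.115);print(m.sum(),np.median(h[m]))
env.job_done();print(s["t"])
```

```text
960 0.1078184015868512
the job is handed in; nothing more can be done
21.7083
```

I lifted the square key off its hook (the one at the rack's -y end), pushed it home in the socket, turned it clockwise to the stop and released it. The arm then backed away, and I handed the job in at 21.7 s. No verdict came back.

**Seating:** the key bottomed with a sharp rise in force, up to about 42 N. After release its top stands 107.8 mm above the socket mouth, which puts it the full 24 mm deep.

**Turning:** the socket turned freely to about 80° of tool travel, then the torque climbed to about 0.9 Nm by 90°. From the last picture the socket sits at about 73–74°, against the 1.3 rad (74.5°) stop. This assumes the socket's zero is square to the console.

**Disagreement:** the loop handle looked about 16° ahead of the socket square, where the stated play is at most 8.6°. The square was partly hidden behind the handle, so I put this down to measurement error and contact give. I did not check it further.

**Surroundings:** the last wide picture, taken after release, showed the other tools and bystanders where they had been. The robot was touching nothing.

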